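# Start the venting run on the flanged pump

## Task

Start the venting run on the pump with the big round flanges: with the closed fingertips, gently press the round button on its control box all the way down and let it come back up, then press the bar-shaped button on the same box all the way down and keep it down for three seconds, then let it up and withdraw. Do not touch the dial between them or the other two pumps, never hold both buttons down together, and leave the loose things on the bench where they are; nothing is gripped or lifted.

Things in the scene. Friction and masses are not known exactly. Their poses are not given: they have to be found in the camera images.
- pump_flanged: The pump to work on: cast-iron circulator, the only one with big round bolted flanges (130 diameter) at both pipe ends, 220 long, clamped to the bench. Grey control box (130 x 100, face up 190 mm above the bench) on top; along its x: round button at -45 mm, dial in the middle, bar button at +45 mm. Origin: on the bench under the centre; x along the pipe axis, z up.
- pump_flanged_round_top (a point): Centre of the top of the round button on the flanged pump's control box: black plastic, 22 diameter, standing 9 mm proud of the face (199 mm above the bench). The point moves with the button.
- pump_flanged_bar_top (a point): Centre of the top of the bar-shaped button on the flanged pump's control box: black plastic, 36 long across the pump (its y) by 14 wide, standing 9 mm proud of the face (199 mm above the bench). The point moves with the button.
- pump_flanged_round (a joint): Travel of the flanged pump's round button in m: 0 up, 0.005 fully down, pressed straight down. The spring needs about 2 N to start and 5 N at the bottom stop, and returns the button by itself. More than 40 N would harm the box.
- pump_flanged_bar (a joint): Travel of the flanged pump's bar button in m: 0 up, 0.005 fully down, pressed straight down; same spring (2 N to start, 5 N at the bottom stop), returns by itself.
- pump_flanged_dial: Speed dial between the two buttons of the flanged pump, black plastic disc, 28 diameter, 9 high; must not be touched. Origin: centre of its underside, on the box face.
- pump_long: Bystander: circulator with plain round screwed pipe ends (58 diameter), 180 long, clamped. Grey control box (130 x 100, face up 170 mm above the bench) on top; along its x: round button at -45 mm, dial in the middle, bar button at +45 mm. Origin: on the bench under the centre; x along the pipe axis, z up. Same buttons as the flanged pump; not to be touched.
- pump_short: Bystander: circulator with plain round screwed pipe ends (50 diameter), 150 long, clamped. Grey control box (130 x 100, face up 155 mm above the bench) on top; along its x: round button at -45 mm, dial in the middle, bar button at +45 mm. Origin: on the bench under the centre; x along the pipe axis, z up. Same buttons; not to be touched.
- brass_nipple: Loose bystander: stepped brass fitting standing beside a pump, 34 diameter, 38 high; origin under its centre.
- copper_elbow: Loose bystander: copper pipe elbow lying beside a pump, about 50 by 50, 18 thick; origin near its middle on the bench.
- tape_roll: Loose bystander: white ring of sealing tape lying flat, 56 diameter, 16 high; origin under its centre.
- wrench: Loose bystander: steel wrench lying flat to the left of the pumps, about 170 long, 7 thick; origin on the bench under its middle, x along it.
- carton: Loose bystander: cardboard carton 70 x 100 x 60 high, beyond the pumps; origin under its centre.
- leak_spray: Loose bystander: can 52 diameter, 150 high, beyond the pumps; origin under its centre.
- brass_tee: Loose bystander: brass tee fitting lying flat, 60 long, 28 thick, beyond the pumps; origin on the bench under its middle.

How it is judged:
By the outcome, as a careful person would: the job done as asked, in the order asked, and still so for the second after the job is handed in, with the robot touching nothing.
It also fails if it takes over 48 s, if anything falls off the work surface, if the arm or the gripper's body presses on something with over 40 N, if the wrist force passes 120 N, or if a joint passes its speed limit or range.

## Robot

A 6-joint arm with a two-finger parallel gripper is mounted at the origin on the work surface. World frame = base frame: x ahead of the robot, y to its left, z up, the work surface at z = 0. Lengths are in m, angles in rad, forces in N, time in s.
With the tool pointing down it reaches from about 0.35 to 0.8 m from the base axis. Payload 7.3 kg.
Tool frame: the origin (TCP) lies on the front face of the gripper's body, between the roots of the fingers; the fingertips stand 73 mm ahead of it and the grasp point (between the pads) lies 54 mm ahead of it; z points along the fingers, y is the line along which they close (so a half turn about z gives the same grasp; the last joint's range is limited). The gripper opens to 85 mm and grips with 20 to 120 N. Pads are 22 mm wide; open, the fingers measure 114 mm over their backs; the gripper's body (76 mm by 85 mm) begins 54 mm behind the grasp point. The pads swing forward as they close: fully open they stand 13 mm farther back than shut.
Start: joints at [1.021, 0.342, 1.524, -0, 1.275, -0.146], TCP at [0.206, 0.483, 0.304] pointing down, gripper open.
Joint ranges: [-2.53, 2.53], [-0.77, 2.02], [0.04, 2.7], [-1, 4.14], [0.28, 2.66], [-3.11, 3.11]. Speed limits (rad/s): [2.57, 2.57, 3.14, 3.14, 3.14, 3.14].

## Interface

Orientations are given as a unit quaternion [w, x, y, z].
In Python, from station import r gives the robot as it stands.
- The arm moves only by the tool step_arm, never from a script. Its argument "rows" is text: rows parted by semicolons, each of 7 numbers parted by spaces: the shift along the world's x, y, z in units of 50 mm (1.0 is 50 mm), then the turn, a rotation vector about the world's x, y, z in units of 8 degrees (1.0 is 8 degrees), then the gripper command: -1 is shut, 1 is fully open, values between are in proportion. In form: dx dy dz ax ay az hand; .... A call has 1 to 8 rows; each row is the pose to reach, as a shift and turn from the pose commanded when the call began; what a row does not reach only later rows make up. A row lasts 1/8 s, in which the tool goes at most 62.5 mm and 10.7 degrees, less where a joint would pass 70% of its speed; a pose out of reach is approached as far as the arm can. A call with a gripper value outside its range is refused whole. The fingers move at their own pace and stop on an object; the grip force is fixed at half the most. Time passes only in rows, so rows that repeat a pose let the fingers close. It gives the time, the measured TCP pose, the force, the opening and the grip force at its end, in the units of the state.
- r.get_obs(): the state, without advancing time (a new reading comes with each control period).
- r.capture(name): name is "scene" or "side" or "wrist"; returns (picture, depth): 400x640x3 uint8, blue, green, red; 400x640 float32, m along the optical axis (not along the pixel's ray), 0 where there is no reading.
- r.calibration(name): a dict with "fx", "fy", "cx", "cy" (pixels), "rvec" (rotation vector, rad) and "tvec" (3), from world to camera coordinates, as OpenCV has them. Camera axes: x right, y down, z forward; pixel columns grow to the right and rows downward; lengths in m; the calibration is good to about 2 mm. A picture is of the moment at which its call begins: read the wrist's pose just before it. calibration takes no time and is no camera call; for the wrist camera it gives the pose at the moment of the call.
- r.finish_job(): hands the job in; it is judged then, once.
The state is a dict: "t": time; "qpos": joint angles; "qvel": joint speeds; "effort": joint torques, N m; "tcp_pos": TCP position; "orientation": TCP orientation; "force": force on the tool from outside, world axes, zero at the start; "moment": the same for the moment, N m; "grip_width": finger opening in m; "grip_force": force on a finger pad.
Only numpy, scipy, OpenCV 4.12 (cv2) and the standard library are available. Lean on these libraries where they do the work, as an engineer would, in place of code of your own. Each camera call takes 0.05 s, during which the arm holds its last target. There are 200 camera calls.

## Working session

There is one attempt and no reset: what is moved stays moved. The work goes in short steps, Python scripts to look and compute and a tool call to move; the robot and the scene stay as the last step left them, time stands still between calls to the robot, and variables do not carry over. Pictures are saved under pics/ and viewed, at most 10 in all, crops included, and the job is handed in when it is done.

Besides the shell and the picture viewer there is one more tool, called after "Call:" as name(argument=value, ...) on one line, values as JSON. step_arm: Moves the arm, as the interface text tells. Its arguments: {"type":"object","properties":{"rows":{"type":"string"}},"required":["rows"]}

```bash
mkdir -p pics; cat > h.py <<'E'
import numpy as np, cv2
from station import r
def snap(n,f):
    c=r.calibration(n); p,d=r.capture(n); cv2.imwrite(f'pics/{f}.png',p); np.savez(f'pics/{f}.npz',d=d,**{k:np.array(c[k]) for k in c})
def world(f,u,v,z=None):
    a=np.load(f'pics/{f}.npz'); R=cv2.Rodrigues(a['rvec'])[0]; t=a['tvec'].ravel()
    ray=np.array([(u-a['cx'])/a['fx'],(v-a['cy'])/a['fy'],1.]); o=-R.T@t; w=R.T@ray
    s=(z-o[2])/w[2] if z is not None else np.median(a['d'][int(v)-1:int(v)+2,int(u)-1:int(u)+2])
    return o+s*w
E
python3 - <<'E'
from h import *
snap('scene','s0'); snap('side','d0')
print(r.get_obs())
E
```

```text
{'t': 0.1, 'qpos': array([ 1.02102624e+00,  3.42669413e-01,  1.52488819e+00,  9.51846873e-06,
        1.27539225e+00, -1.45976488e-01]), 'qvel': array([ 0.00043105, -0.00128319, -0.00373105,  0.00276575, -0.00017533,
        0.00201598]), 'effort': array([ 1.53922607e-03, -4.34443688e+01, -2.46493721e+01, -1.17316836e-04,
        4.67642618e-03, -3.37285724e-05]), 'tcp_pos': array([0.20611623, 0.48258438, 0.30329851]), 'orientation': array([-2.35612362e-04,  2.00529278e-01,  9.79687475e-01, -6.36396211e-04]), 'force': array([-0.37246346,  0.04574132,  0.16999307]), 'moment': array([ 0.02340887,  0.01764932, -0.05766201]), 'grip_force': 0.0, 'grip_width': 0.08562301444540057}
```

View pics/s0.png

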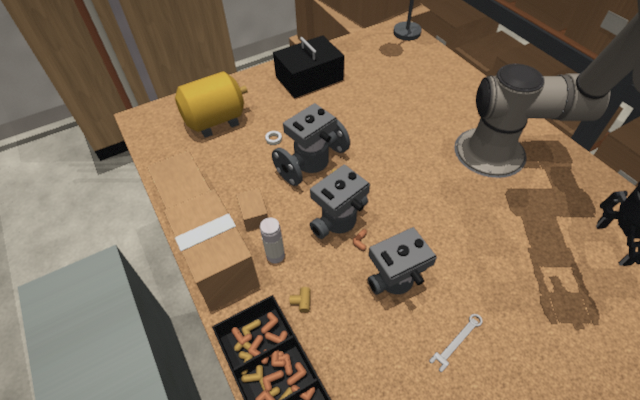

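View pics/d0.png

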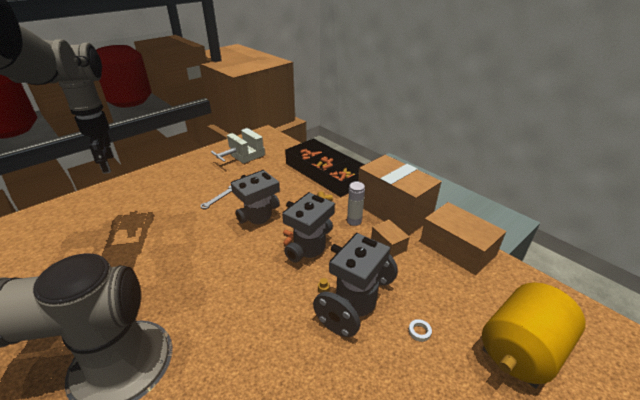

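The flanged pump is at scene (310,125) and side (360,260). I'll enlarge both views of its box.

```bash
python3 - <<'E'
from h import *
a=cv2.imread('pics/s0.png')[95:165,265:355]; b=cv2.imread('pics/d0.png')[225:305,315:405]
a=cv2.resize(a,None,fx=6,fy=6,interpolation=cv2.INTER_CUBIC);b=cv2.resize(b,(540,480),interpolation=cv2.INTER_CUBIC)
cv2.imwrite('pics/c0.png',a);cv2.imwrite('pics/c1.png',b)
E
```

```text
(no output)
```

View pics/c0.png

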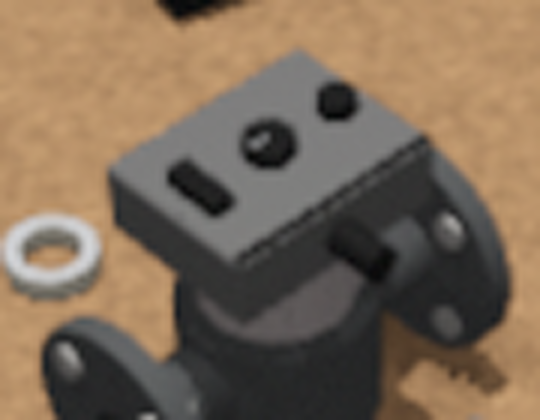

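View pics/c1.png

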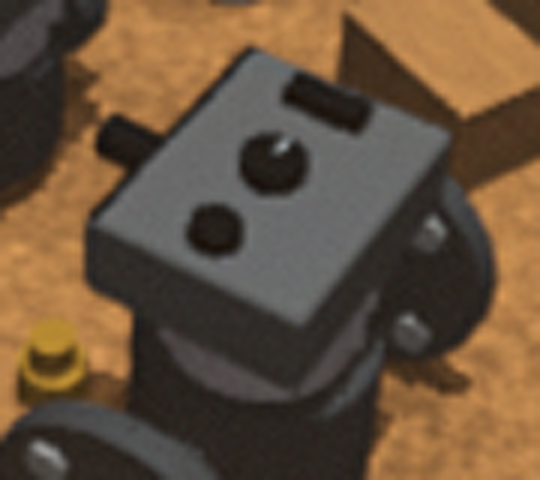

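Crop c0 shows round (338,99), dial (269,142) and bar (201,185). Crop c1 shows round (215,228), dial (274,161) and bar (328,101).

```bash
python3 - <<'E'
from h import *
for f,o,L in (('s0',(265,95),dict(round=(338,98),dial=(269,142),bar=(202,184),c1=(300,50),c2=(112,172),c3=(236,264),c4=(428,138))),('d0',(315,225),dict(round=(215,228),dial=(274,161),bar=(329,100),c1=(254,48),c2=(92,226),c3=(302,324),c4=(450,130)))):
    for k,(u,v) in L.items():
        uu,vv=o[0]+(u+.5)/6-.5,o[1]+(v+.5)/6-.5
        print(f,k,world(f,uu,vv,.19 if k[0]=='c' else .198).round(4),world(f,round(uu),round(vv)).round(4))
E
```

```text
s0 round [ 0.4906 -0.2647  0.198 ] [ 0.4922 -0.2613  0.2008]
s0 dial [ 0.5355 -0.254   0.198 ] [ 0.5378 -0.2521  0.2014]
s0 bar [ 0.5775 -0.2445  0.198 ] [ 0.5785 -0.2439  0.1998]
s0 c1 [ 0.4839 -0.3148  0.19  ] [ 0.4848 -0.3105  0.193 ]
s0 c2 [ 0.6071 -0.2827  0.19  ] [ 0.6063 -0.2865  0.1877]
s0 c3 [ 0.5862 -0.1955  0.19  ] [ 0.5859 -0.1959  0.1879]
s0 c4 [ 0.4631 -0.2244  0.19  ] [ 0.4638 -0.2228  0.1899]
d0 round [ 0.4912 -0.2644  0.198 ] [ 0.489  -0.2651  0.1986]
d0 dial [ 0.5358 -0.2541  0.198 ] [ 0.5351 -0.2537  0.1995]
d0 bar [ 0.5795 -0.2445  0.198 ] [ 0.5789 -0.2436  0.1986]
d0 c1 [ 0.5875 -0.195   0.19  ] [ 0.5855 -0.1971  0.1911]
d0 c2 [ 0.4619 -0.2261  0.19  ] [ 0.4653 -0.2229  0.1861]
d0 c3 [ 0.4855 -0.3159  0.19  ] [ 0.4874 -0.3147  0.1863]
d0 c4 [ 0.6101 -0.2847  0.19  ] [ 0.7434 -0.1982  0.0485]
```

Call:
step_arm(rows="0.4 -0.8 0.8 0 0 0.5 -1; 1 -1.8 1.2 0 0 1 -1; 1.8 -2.8 1.2 0 0 1.5 -1; 2.4 -3.8 1.2 0 0 2 -1; 3 -4.8 1.2 0 0 2.5 -1; 3.6 -5.8 1.2 0 0 3 -1; 4 -6.8 1.2 0 0 3.5 -1; 4.3 -7.7 1.2 0 0 4 -1")

```text
t: 1.1
tcp_pos: [0.4217, 0.0959, 0.3636]
orientation: [-0.0, -0.078, 0.997, 0.0]
force: [1.0, 0.5, -0.5]
grip_width: 0.0003
grip_force: 0.0
```

Call:
step_arm(rows="0.2 -1 0 0 0 0.5 -1; 0.4 -2 0 0 0 0.5 -1; 0.6 -3 0 0 0 0.5 -1; 0.8 -4.1 0 0 0 0.5 -1; 1 -5.2 0 0 0 0.5 -1; 1.2 -6.3 0 0 0 0.5 -1; 1.4 -7.25 0 0 0 0.5 -1; 1.4 -7.25 0 0 0 0.5 -1")

```text
t: 2.1
tcp_pos: [0.4911, -0.2677, 0.3624]
orientation: [-0.001, -0.11, 0.994, 0.0]
force: [-1.1, 0.4, 0.6]
grip_width: -0.0
grip_force: 0.0
```

```bash
python3 - <<'E'
from h import *
snap('wrist','w0'); o=r.get_obs(); print(o['tcp_pos'],o['orientation'],o['force'],o['grip_width'])
E
```

```text
[ 0.49100012 -0.26585795  0.3627209 ] [-7.68195948e-04 -1.10841271e-01  9.93837463e-01  8.48388001e-04] [ 0.15167313  1.49305424 -0.84591201] -2.2982787830528192e-05
```

View pics/w0.png

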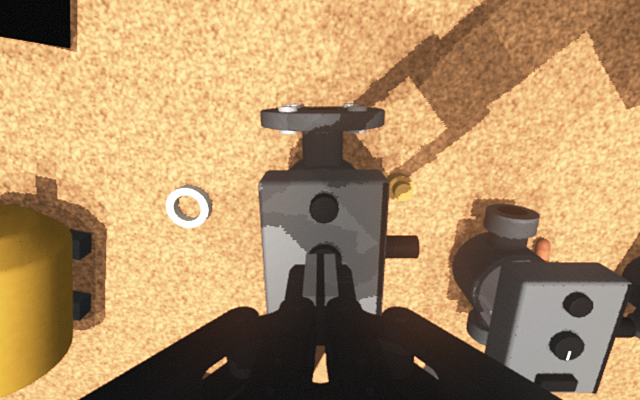

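The wrist view shows the round button at (323,208), with the fingers in line with the box. I'll check that against the earlier measurement.

```bash
python3 - <<'E'
from h import *
print(world('w0',323,207.5,.199), world('w0',323,207.5))
E
```

```text
[ 0.48998819 -0.26360236  0.199     ] [ 0.49005518 -0.26358517  0.19880242]
```

Call:
step_arm(rows="0 0 -0.6 0 0 0 -1; 0 0 -1.1 0 0 0 -1; 0 0 -1.4 0 0 0 -1; 0 0 -1.6 0 0 0 -1; 0 0 -1.7 0 0 0 -1; 0 0 -1.74 0 0 0 -1; 0 0 -1.74 0 0 0 -1; 0 0 -1.74 0 0 0 -1")

```text
t: 3.15
tcp_pos: [0.4914, -0.2648, 0.2774]
orientation: [0.0, -0.112, 0.994, -0.0]
force: [0.6, -0.6, 0.0]
grip_width: -0.0003
grip_force: 0.0
```

Call:
step_arm(rows="0 0 -0.04 0 0 0 -1; 0 0 -0.08 0 0 0 -1; 0 0 -0.12 0 0 0 -1; 0 0 -0.15 0 0 0 -1; 0 0 -0.17 0 0 0 -1; 0 0 -0.18 0 0 0 -1; 0 0 -0.18 0 0 0 -1; 0 0 -0.18 0 0 0 -1")

```text
t: 4.15
tcp_pos: [0.4912, -0.2647, 0.2681]
orientation: [0.0, -0.112, 0.994, -0.0]
force: [-1.6, 0.8, 4.1]
grip_width: -0.0002
grip_force: 1.9
```

Call:
step_arm(rows="0 0 -0.01 0 0 0 -1; 0 0 -0.02 0 0 0 -1; 0 0 -0.03 0 0 0 -1; 0 0 -0.035 0 0 0 -1; 0 0 -0.04 0 0 0 -1; 0 0 -0.04 0 0 0 -1; 0 0 -0.04 0 0 0 -1")

```text
t: 5.03
tcp_pos: [0.4912, -0.2647, 0.2666]
orientation: [0.0, -0.112, 0.994, -0.0]
force: [-2.2, 1.5, 7.5]
grip_width: -0.0003
grip_force: 4.2
```

Call:
step_arm(rows="0 0 -0.01 0 0 0 -1; 0 0 -0.02 0 0 0 -1; 0 0 -0.02 0 0 0 -1; 0 0 -0.02 0 0 0 -1")

```text
t: 5.52
tcp_pos: [0.4912, -0.2647, 0.2665]
orientation: [0.0, -0.112, 0.994, -0.001]
force: [-5.8, 2.9, 14.1]
grip_width: -0.0
grip_force: 7.0
```

Bottom stop reached: the force rises with no further travel. I'll lift, then cross high over the dial to the bar.

Call:
step_arm(rows="0 0 0.2 0 0 0 -1; 0 0 0.6 0 0 0 -1; 0 0 1.1 0 0 0 -1; 0.3 0.07 1.2 0 0 0 -1; 0.8 0.18 1.2 0 0 0 -1; 1.3 0.3 1.2 0 0 0 -1; 1.76 0.4 1.2 0 0 0 -1; 1.76 0.4 1.2 0 0 0 -1")

```text
t: 6.52
tcp_pos: [0.5802, -0.2442, 0.3237]
orientation: [-0.0, -0.113, 0.994, 0.0]
force: [-0.5, -0.3, -0.1]
grip_width: 0.0001
grip_force: 0.0
```

Call:
step_arm(rows="0 0 -0.4 0 0 0 -1; 0 0 -0.7 0 0 0 -1; 0 0 -0.9 0 0 0 -1; 0 0 -0.95 0 0 0 -1; 0 0 -0.96 0 0 0 -1; 0 0 -0.96 0 0 0 -1; 0 0 -0.96 0 0 0 -1")

```text
t: 7.4
tcp_pos: [0.5794, -0.2447, 0.2774]
orientation: [0.0, -0.112, 0.994, -0.0]
force: [-0.5, -0.1, 0.1]
grip_width: 0.0001
grip_force: 0.0
```

Press to the same depth: total −0.24.

Call:
step_arm(rows="0 0 -0.04 0 0 0 -1; 0 0 -0.08 0 0 0 -1; 0 0 -0.12 0 0 0 -1; 0 0 -0.16 0 0 0 -1; 0 0 -0.19 0 0 0 -1; 0 0 -0.21 0 0 0 -1; 0 0 -0.23 0 0 0 -1; 0 0 -0.24 0 0 0 -1")

```text
t: 8.4
tcp_pos: [0.5792, -0.2447, 0.2666]
orientation: [0.001, -0.112, 0.994, -0.0]
force: [-4.9, 2.2, 13.5]
grip_width: -0.0001
grip_force: 6.5
```

Call:
step_arm(rows="0 0 0 0 0 0 -1; 0 0 0 0 0 0 -1")

```text
t: 8.65
tcp_pos: [0.5792, -0.2446, 0.2666]
orientation: [0.001, -0.112, 0.994, -0.0]
force: [-3.7, 2.6, 10.1]
grip_width: -0.0002
grip_force: 5.6
```

Call:
step_arm(rows="0 0 -0.005 0 0 0 -1; 0 0 -0.005 0 0 0 -1; 0 0 -0.005 0 0 0 -1; 0 0 -0.005 0 0 0 -1; 0 0 -0.005 0 0 0 -1; 0 0 -0.005 0 0 0 -1; 0 0 -0.005 0 0 0 -1; 0 0 -0.005 0 0 0 -1")

```text
t: 9.65
tcp_pos: [0.5792, -0.2447, 0.2666]
orientation: [0.001, -0.112, 0.994, -0.0]
force: [-3.6, 2.3, 12.5]
grip_width: 0.0003
grip_force: 6.1
```

Call:
step_arm(rows="0 0 0 0 0 0 -1; 0 0 0 0 0 0 -1; 0 0 0 0 0 0 -1; 0 0 0 0 0 0 -1; 0 0 0 0 0 0 -1; 0 0 0 0 0 0 -1; 0 0 0 0 0 0 -1; 0 0 0 0 0 0 -1")

```text
t: 10.65
tcp_pos: [0.5792, -0.2446, 0.2666]
orientation: [0.001, -0.112, 0.994, -0.001]
force: [-4.3, 1.9, 12.6]
grip_width: -0.0001
grip_force: 6.1
```

Call:
step_arm(rows="0 0 0 0 0 0 -1; 0 0 0 0 0 0 -1; 0 0 0 0 0 0 -1; 0 0 0 0 0 0 -1; 0 0 0 0 0 0 -1; 0 0 0 0 0 0 -1; 0 0 0 0 0 0 -1")

```text
t: 11.52
tcp_pos: [0.5792, -0.2447, 0.2666]
orientation: [0.001, -0.112, 0.994, -0.0]
force: [-3.9, 3.1, 13.0]
grip_width: -0.0002
grip_force: 6.1
```

Call:
step_arm(rows="0 0 0.2 0 0 0 -1; 0 0 0.6 0 0 0 -1; 0 0 1.2 0 0 0 -1; 0 0 2 0 0 0 -1; 0 0 2.4 0 0 0 -1; 0 0 2.4 0 0 0 -1; 0 0 2.4 0 0 0 -1; 0 0 2.4 0 0 0 -1")

```text
t: 12.52
tcp_pos: [0.5791, -0.2446, 0.383]
orientation: [-0.001, -0.112, 0.994, 0.001]
force: [1.1, -0.6, 0.1]
grip_width: 0.0002
grip_force: 0.0
```

```bash
python3 - <<'E'
from h import *
snap('side','d1'); o=r.get_obs(); print(o['t'],o['tcp_pos'],o['force'])
cv2.imwrite('pics/c2.png',cv2.resize(cv2.imread('pics/d1.png')[130:360,200:460],None,fx=2.5,fy=2.5))
E
```

```text
12.575 [ 0.5791296  -0.24464605  0.38331259] [-1.27099205 -0.20745302 -0.54053029]
```

View pics/c2.png

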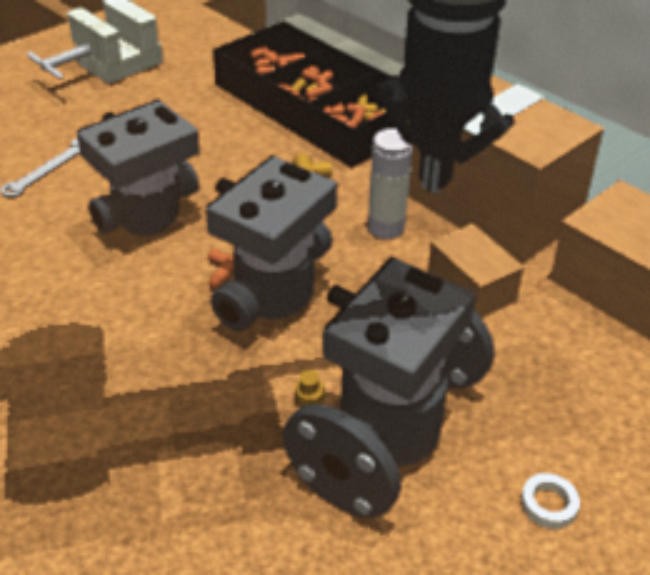

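Both buttons are up (round at about (377,333), bar at about (425,281)), the loose things are where they were, and the arm is clear.

```bash
python3 -c "
from station import r
print(r.finish_job())"
```

```text
the job is handed in; nothing more can be done
None
```

I handed in the venting run on the flanged pump: the round button went to its stop and came back up, then the bar button was held down for about 3.2 s and released, with about 14 N the highest force reading, and the arm was withdrawn clear at about 12.5 s.

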